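# Log the batch, then crimp the tube

## Task

Pick up the grey scanner wand from the rubber mat and hold it still for about two seconds, level and window down, about 7 cm above the middle of the striped label on the carton, with the wand's window slot running along the label's long side and the wand clear of the carton. Lay the wand back on the mat the same way up and let go of it without dropping it. Then, with the gripper's fingers, press the tube crimper's sprung plunger down past its first two detents into the third, no further, and finish while still holding it there against its spring; leave the jar, bottle, tape roll and tin where they are.

Things in the scene. Friction and masses are not known exactly. Their poses are not given: they have to be found in the camera images.
- wand: Loose grey scanner wand, 0.2 kg, lying on the rubber mat. Origin at its centre, halfway up; 38 mm high throughout. x runs along it towards its head, z up (away from its window). Handle: 34 mm wide (y), from x = -85 to +40 mm; good to grip across y anywhere from x = -20 to +15 mm. Head: 60 mm wide, from x = +35 to +90 mm. The black window slot is on the head's underside and runs along y.
- wand_window (a point): Centre of the wand's window, on the underside of its head: 65 mm ahead of the wand's centre along its x and 19 mm below it. It looks along the wand's -z. Axes as the wand's.
- mat: Black rubber mat, fixed, 260 x 160 x 4 mm (x, y, z), where the wand lies. Origin at the centre of its underside, on the table; a wand lying on it has its centre 23 mm above that.
- carton: Sealed brown carton, fixed, 140 x 190 x 90 mm (x, y, z), origin at the centre of its underside. The striped label lies at the middle of its top.
- label (a point): Centre of the white striped label, 91 mm above the table, on the carton's flat top. The label measures 60 mm along x and 100 mm along y (its long side; the black stripes follow one another along y), z up.
- crimper: Bench tube crimper, fixed: base plate 150 x 120 mm, grey housing 100 x 100 mm up to 110 mm high, steel collar (38 mm diameter) up to 125 mm, and the plunger standing in the collar at the middle. A tube sticks out of its +x side, up to 120 mm from the middle, 62 mm high. Origin at the centre of its underside; z up.
- plunger_top (a point): Centre of the flat top of the plunger's round black head (56 mm diameter, flat top 48 mm, 22 mm thick), 224 mm above the table when the plunger is up. It moves straight down with the plunger. Black rings on the steel stem below mark the detents: at the third detent the uppermost ring is level with the collar's top.
- plunger (a joint): Travel of the plunger in m, straight down: 0 when up, detents at 0.016, 0.032 and 0.048 (the third), bottom stop at 0.068. A spring pushes back with about 5 N at the top, 10 N at the third detent, 12 N at the bottom; the detents add or take up to 3 N: stiffest 4 mm past each detent, easiest 4 mm before it. It never stays down alone.
- jar: Amber jar with black lid, bystander, 68 mm diameter, 70 mm high; origin at the centre of its underside.
- flacon: White bottle with black cap, bystander, 50 mm diameter, 130 mm high; origin at the centre of its underside.
- tape: Brown cardboard tape roll lying flat, bystander, 90 mm diameter, 45 mm high; origin at the centre of its underside.
- tin: Pale round tin, bystander, 72 mm diameter, 60 mm high; origin at the centre of its underside.
There are look-alikes about, which are no part of the job. What is shaped like the wand but blue is not meant.

How it is judged (in metres and radians):
On the way, in this order (a step that is already met when the one before it is completed fails the run):
1. the held wand looks at the label, level and steady, for one and a half seconds (x of wand_window in the frame of label between -0.022 and 0.022 m and y of wand_window in the frame of label between -0.025 and 0.025 m and z of wand_window in the frame of label between 0.03 and 0.13 m and angle between the y axis of wand and the y axis of label, either way round below 0.35 rad and angle between wand's own z axis and vertical below 0.26 rad and linear speed of wand below 0.03 m/s and angular speed of wand below 0.25 rad/s and contact force between the fingers and wand above 1 N), for 1.5 s.
2. the wand lies on the mat again, let go (x of wand in the frame of mat between -0.13 and 0.13 m and y of wand in the frame of mat between -0.08 and 0.08 m and z of wand in the frame of mat between 0.015 and 0.031 m and angle between wand's own z axis and vertical below 0.15 rad and linear speed of wand below 0.03 m/s and contact force between the fingers and wand below 0.1 N), for 0.2 s.
3. the plunger is pressed by the fingers into the third detent (value of joint plunger between 0.043 and 0.053 m and contact force between the fingers and crimper above 3 N), for 0.3 s.
At the end, for the whole second after the job is handed in: The fingers hold the plunger still at 43 to 53 mm of travel (third detent 48 mm) with more than 3 N, and the wand lies at rest on the mat, window down, its centre over the mat, not touched by the gripper (all of step 2 and all of step 3 and velocity of joint plunger between -0.01 and 0.01 m/s and contact force between wand and crimper below 0.2 N); the arm keeps its last pose, push and grip.
It fails at once if the plunger is pressed more than 59 mm, well past the third detent (value of joint plunger above 0.059 m).
It fails at once if the wand touches the carton (contact force between wand and carton above 1 N).
It fails at once if the wand falls freely (linear speed of wand above 0.5 m/s and contact force between the fingers and wand below 0.1 N).
It fails at once if a bystander is moved by more than 2 cm (distance of any of jar, flacon, tape, tin from where it was at the start of the episode above 0.02 m).
It also fails if it takes over 72 s, if anything falls off the work surface, if the arm or the gripper's body presses on something with over 40 N, if the wrist force passes 120 N, or if a joint passes its speed limit or range.

## Robot

A 6-joint arm with a two-finger parallel gripper is mounted at the origin on the work surface. World frame = base frame: x ahead of the robot, y to its left, z up, the work surface at z = 0. Lengths are in mm, angles in degrees, forces in N, time in s.
With the tool pointing down it reaches from about 425 to 1125 mm from the base axis. Payload 14.9 kg.
Tool frame: the origin (TCP) lies at the very end of the fingers, on their centre line; the grasp point (between the pads) lies 19 mm behind it; z points along the fingers, y is the direction in which the jaws open and shut (so a half turn about z gives the same grasp; the last joint's range is limited). The gripper opens to 91 mm and grips with 3 to 60 N. Pads are 32 mm wide; open, the fingers measure 118 mm over their backs; the gripper's body (76 mm by 178 mm) begins 60 mm behind the grasp point.
Start: joints at [-66.996, 21.709, 99.362, -0, 58.929, -1.908], TCP at [294.858, -634.883, 188.832] pointing down, gripper open.
Joint ranges: [-158.91, 158.91], [-42.39, 125.64], [0.06, 152.35], [-60.88, 240.88], [17.5, 164.5], [-176.32, 176.32]. Speed limits (degrees/s): [108.29, 108.29, 136.94, 180, 180, 180].

## Interface

Orientations are given as a 3x3 rotation matrix whose columns are the frame's x, y, z axes.
In Python, from plant import env, optics gives the robot as it stands. The module is installed in compiled form; this text tells all that it offers.
- The arm moves only by the shell command python3 -m inch 'ROWS' [OPENING]. ROWS is JSON, a list of rows, each an object of numbers: "x", "y", "z": the shift along the tool's x, y, z in mm; "wx", "wy", "wz": the turn, a rotation vector about the tool's x, y, z in rad. In form: [{"x": .., "y": .., "z": .., "wx": .., "wy": .., "wz": ..}, ...]. A call has exactly 5 rows; each row shifts and turns the commanded pose from where the row before left it, along the tool's axes as they then stand; what a row does not reach is not made up. A row lasts 1/8 s, in which the tool goes at most 62.5 mm and 10.7 degrees, less where a joint would pass 70% of its speed; a pose out of reach is approached as far as the arm can. A call is refused whole if a number of a shift passes 62.5 or a number of a turn 0.188, either way. A call with a gripper value outside its range is refused whole. OPENING is the finger opening in mm, from 0 to 91.2, set as the call begins (- or left out, the last holds). The fingers move at their own pace and stop on an object; the grip force is fixed at half the most. Time passes only in rows, so rows that do not move let the fingers close, or fill a call up. It gives the time, the measured TCP pose, the force and the opening at its end, in the units of the state.
- env.sense(): the state, without advancing time (a new reading comes with each control period).
- optics.read_camera(name): name is "scene" or "side" or "wrist"; returns a dict with "frame" (400x640x3 uint8, blue, green, red), "fovy" (degrees; the focal length in pixels is half the picture's height over the tangent of half this angle, whatever the lens; pixels are square), "cx", "cy" (the principal point, pixels), "rvec" (rotation vector, rad) and "tvec" (3), from world to camera coordinates, as OpenCV has them. Camera axes: x right, y down, z forward; pixel columns grow to the right and rows downward; lengths in mm; the calibration is good to about 2 mm. A picture is of the moment at which its call begins. There is no depth.
- env.sign_off(): hands the job in, once; it reports no verdict.
Trained networks look in a picture, given as the dict that the camera call returned (one of the last four; its "shot" number tells which), for a name from the list of things; names that differ only in an ending like _2 or _b are one class to them, and where a whole thing is asked for, a point or a joint stands for the part that bears it (a point fixed in the world has none). Each returns a list of dicts, best first, with "score" (0 to 1); they miss things now and then, are a little off and sometimes report something else, mostly with a low value. They report only what shows in the picture. A call takes as long as a camera call. They do not tell look-alikes from the thing itself.
- optics.boxes_of(thing, picture): "at" ([x, y, z] in mm, in world coordinates, good to about 4 mm: the middle of the surface that is visible of it).
- optics.place_of(thing, picture): "at" ([x, y, z] in mm, in world coordinates, good to about 4 mm: a listed point, or the origin of a listed thing).
The state is a dict: "t": time; "joint_positions": joint angles; "qvel": joint speeds; "joint_efforts": joint torques, N m; "ee_pos": TCP position; "eef_rot": TCP orientation; "wrist_force": force on the tool from outside, world axes, zero at the start; "wrist_torque": the same for the moment, N m; "width": finger opening in mm.
Only numpy, scipy, OpenCV 4.12 (cv2) and the standard library are available. Lean on these libraries where they do the work, as an engineer would, in place of code of your own. Each camera call takes 0.05 s, during which the arm holds its last target.

## Working session

There is one attempt and no reset: what is moved stays moved. The work goes in short steps, Python scripts to look and compute and a shell command to move; the robot and the scene stay as the last step left them, time stands still between calls to the robot, and variables do not carry over. Pictures are saved under pics/ and viewed, and the job is handed in when it is done.

```bash
mkdir -p pics; ls
cat > h.py <<'E'
import numpy as np, cv2
from plant import env, optics
def shot(n,f=None):
    p=optics.read_camera(n)
    if f: cv2.imwrite('pics/'+f,p['frame'])
    return p
def K(p):
    h=p['frame'].shape[0]; f=h/2/np.tan(np.radians(p['fovy']/2))
    return np.array([[f,0,p['cx']],[0,f,p['cy']],[0,0,1]])
def proj(p,X):
    return cv2.projectPoints(np.array(X,float).reshape(-1,1,3),np.array(p['rvec'],float),np.array(p['tvec'],float),K(p),None)[0][:,0]
def back(p,uv,z):
    R=cv2.Rodrigues(np.array(p['rvec'],float))[0]; t=np.array(p['tvec'],float).ravel()
    c=-R.T@t; d=R.T@np.linalg.inv(K(p))@np.array([uv[0],uv[1],1.]); return c+d*(z-c[2])/d[2]
E
python3 - <<'E'
from h import *
s=env.sense(); print(s['t'],s['ee_pos'],np.round(s['eef_rot'],3),s['width'],s['wrist_force'])
for n in ['scene','side']:
    p=shot(n,n+'0.png'); print(n,p['fovy'],p['cx'],p['cy'])
    for th in ['wand','mat','label','plunger_top','crimper','carton','jar','flacon','tape','tin']:
        r=optics.place_of(th,p); print(th,[(round(a['score'],2),np.round(a['at']).tolist(),np.round(proj(p,a['at'])).tolist()) for a in r[:3]])
print(env.sense()['t'])
E
```

```text
pics
0.0 [ 294.70809512 -634.50570745  188.20897965] [[ 0.907  0.421 -0.   ]
 [ 0.421 -0.907  0.001]
 [-0.    -0.001 -1.   ]] 91.14317991290312 [ 0.5990097  -0.42762573  0.22104013]
scene 56.355032394340306 320.4345986785772 204.11857010997167
wand [(0.91, [643.0, 23.0, 26.0], [[349.0, 274.0]]), (0.65, [298.0, 220.0, 22.0], [[376.0, 186.0]])]
mat [(0.77, [650.0, 24.0, 1.0], [[350.0, 282.0]])]
label [(0.95, [443.0, -270.0, 94.0], [[228.0, 220.0]])]
plunger_top [(0.79, [514.0, 300.0, 224.0], [[441.0, 172.0]]), (0.23, [422.0, 53.0, -0.0], [[338.0, 223.0]])]
crimper [(0.7, [426.0, -53.0, 0.0], [[305.0, 229.0]]), (0.56, [513.0, 297.0, -0.0], [[422.0, 231.0]])]
carton [(0.73, [700.0, 37.0, 5.0], [[361.0, 296.0]])]
jar []
flacon [(0.58, [426.0, -57.0, -3.0], [[303.0, 230.0]])]
tape [(0.78, [718.0, 244.0, 1.0], [[438.0, 289.0]])]
tin [(0.82, [712.0, -241.0, -1.0], [[252.0, 323.0]]), (0.34, [512.0, 298.0, 222.0], [[439.0, 172.0]])]
side 51.2562346614416 313.95894977931147 204.6875207870446
wand [(0.97, [293.0, 219.0, 17.0], [[408.0, 356.0]]), (0.77, [635.0, 24.0, 25.0], [[261.0, 248.0]])]
mat [(0.29, [517.0, 297.0, 219.0], [[257.0, 267.0]])]
label [(0.89, [443.0, -265.0, 91.0], [[370.0, 175.0]]), (0.39, [703.0, 42.0, 5.0], [[230.0, 255.0]])]
plunger_top [(0.63, [517.0, 294.0, 221.0], [[258.0, 265.0]]), (0.51, [427.0, -56.0, -3.0], [[359.0, 253.0]])]
crimper [(0.79, [516.0, 296.0, 0.0], [[266.0, 368.0]]), (0.68, [442.0, -267.0, 90.0], [[370.0, 175.0]])]
carton [(0.85, [445.0, -266.0, -3.0], [[367.0, 206.0]])]
jar [(0.69, [430.0, 56.0, 2.0], [[347.0, 283.0]])]
flacon [(0.62, [431.0, -58.0, -2.0], [[357.0, 251.0]])]
tape [(0.91, [718.0, 252.0, 1.0], [[174.0, 323.0]])]
tin []
1.1
```

View pics/scene0.png

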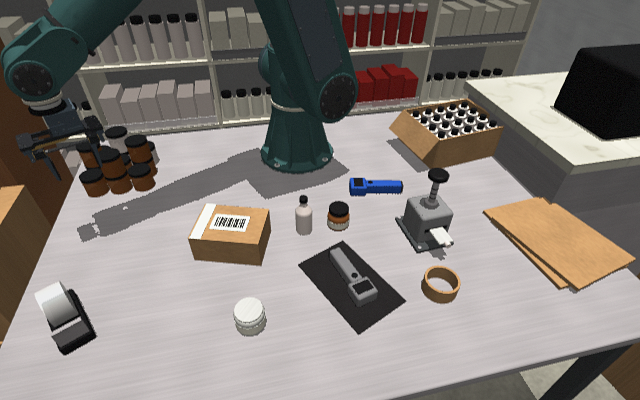

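View pics/side0.png

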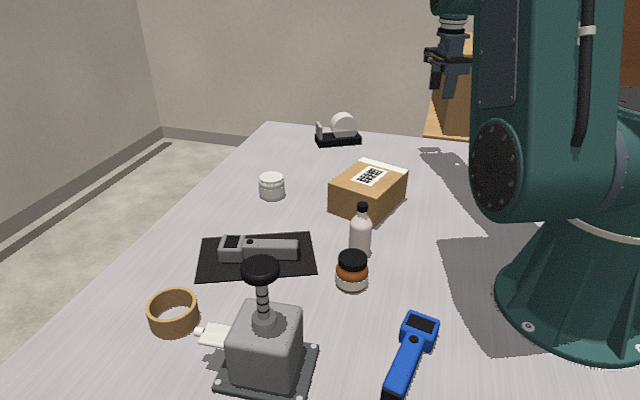

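Run:
```python
import cv2
a=cv2.imread('pics/scene0.png')[150:340,200:500]; cv2.imwrite('pics/c0.png',cv2.resize(a,None,fx=2.6,fy=2.6,interpolation=2))
a=cv2.imread('pics/side0.png')[130:400,150:470]; cv2.imwrite('pics/c1.png',cv2.resize(a,None,fx=2.2,fy=2.2,interpolation=2))
```

```text
(no output)
```

View pics/c0.png

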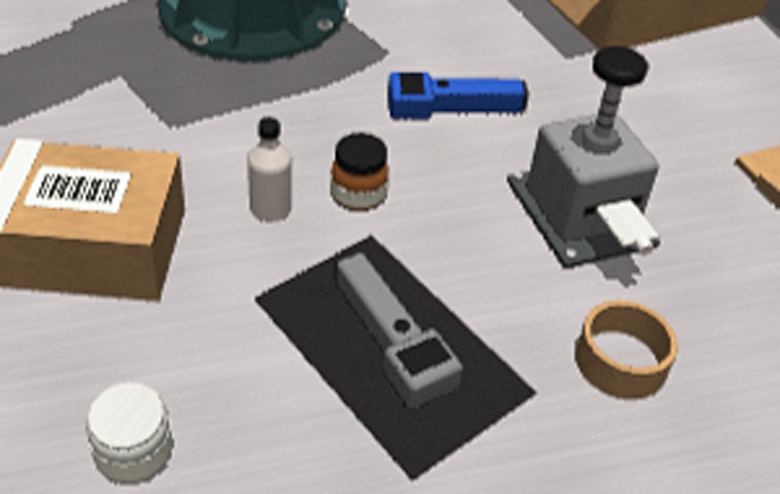

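View pics/c1.png

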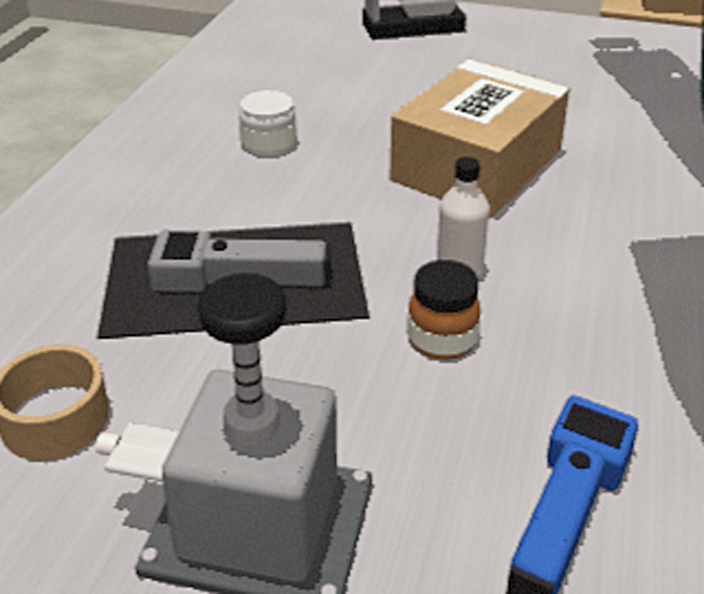

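```bash
cat >> h.py <<'E'
def wandmodel(o,a):
    c,s=np.cos(a),np.sin(a); R=np.array([[c,-s,0],[s,c,0],[0,0,1]])
    P=[]
    for z in (19,):
        P+= [[-85,17,z],[-85,-17,z],[38,-17,z],[38,-30,z],[90,-30,z],[90,30,z],[38,30,z],[38,17,z]]
    return np.array(P)@R.T+o
E
python3 - <<'E'
from h import *
p=shot('scene'); q=shot('side')
f=lambda c:(200+c[0]/2.6,150+c[1]/2.6)
g=lambda c:(150+c[0]/2.2,130+c[1]/2.2)
print('mat');M=[]
for c in [(370,236),(257,298),(413,479),(535,393)]: M.append(back(p,f(c),4)); print(np.round(M[-1]))
print(np.mean(M,0))
for c in [(115,238),(352,223),(368,318),(99,337)]: print(np.round(back(q,g(c),4)))
print('wand top');
for c in [(340,258),(364,253),(386,350),(447,332),(461,362),(405,385)]: print(np.round(back(p,f(c),42)))
print('label')
for c in [(42,167),(131,173),(115,213),(27,206)]: print(np.round(back(p,f(c),91)))
for c in [(476,78),(523,84),(489,124),(441,114)]: print(np.round(back(q,g(c),91)))
for th,nm in (('plunger_top',1),('label',1),('wand',1),('jar',1),('tin',1),('flacon',1)):
  for pp in(p,q): print(th,[(round(a['score'],2),np.round(a['at']).tolist()) for a in optics.place_of(th,pp)[:2]])
E
```

```text
mat
[502.  44.   4.]
[564. -97.   4.]
[800.   1.   4.]
[739. 145.   4.]
[651.25436966  23.29355372   4.        ]
[795.   3.   4.]
[556. -96.   4.]
[497.  51.   4.]
[732. 148.   4.]
wand top
[561.  -7.  42.]
[559.  20.  42.]
[685.   7.  42.]
[677.  72.  42.]
[714.  73.  42.]
[727.  13.  42.]
label
[ 407. -302.   91.]
[ 436. -209.   91.]
[ 494. -231.   91.]
[ 464. -319.   91.]
[ 462. -319.   91.]
[ 404. -319.   91.]
[ 428. -208.   91.]
[ 485. -215.   91.]
plunger_top [(0.82, [512.0, 297.0, 220.0]), (0.43, [713.0, -240.0, 2.0])]
plunger_top [(0.71, [514.0, 297.0, 222.0])]
label [(0.81, [445.0, -268.0, 94.0])]
label [(0.71, [443.0, -265.0, 90.0])]
wand [(0.62, [297.0, 221.0, 17.0])]
wand [(0.89, [638.0, 23.0, 26.0]), (0.61, [294.0, 222.0, 20.0])]
jar [(0.73, [424.0, 55.0, -1.0]), (0.67, [449.0, -263.0, -0.0])]
jar [(0.78, [427.0, 57.0, 0.0])]
tin [(0.86, [714.0, -243.0, 1.0])]
tin [(0.9, [713.0, -242.0, -0.0])]
flacon [(0.91, [422.0, -55.0, -1.0])]
flacon [(0.8, [428.0, -57.0, 0.0]), (0.54, [516.0, 297.0, 223.0])]
```

Run:
```python
from h import *
for n,(x0,y0,x1,y1),k in (('scene',(290,230,420,340),6),('side',(190,220,330,290),5)):
    p=shot(n)
    im=cv2.resize(p['frame'][y0:y1,x0:x1],None,fx=k,fy=k,interpolation=2)
    for a,col in ((10,(0,255,0)),(14,(0,0,255))):
        P=(proj(p,wandmodel(np.array([640,24,23.]),np.radians(a)))-[x0,y0]+.5)*k
        cv2.polylines(im,[P.astype(int)],True,col,1)
    cv2.imwrite(f'pics/o_{n}.png',im)
```

```text
(no output)
```

View pics/o_scene.png

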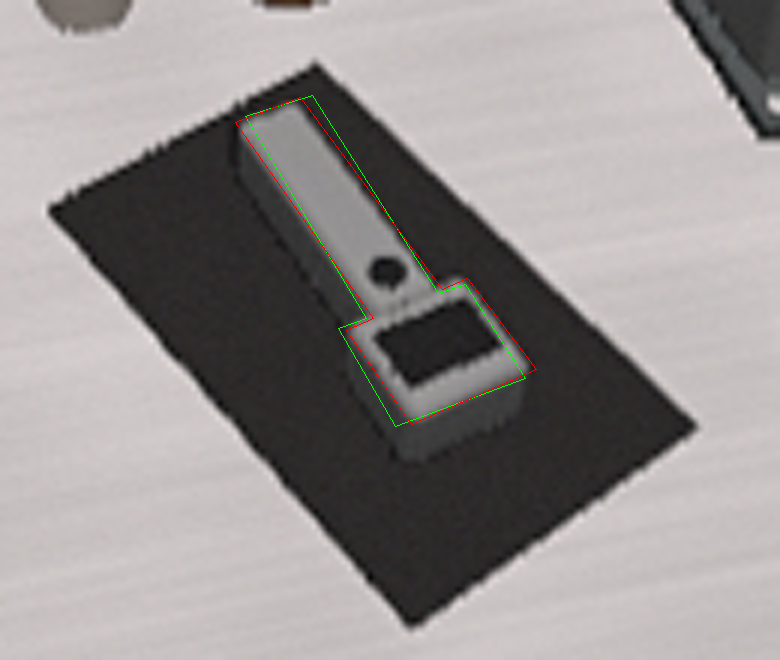

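View pics/o_side.png

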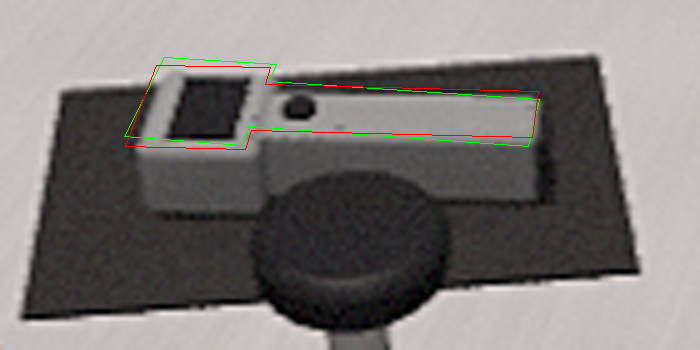

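Grey wand on the mat (scene 349,274 / side 261,248) versus the blue look-alike (scene 376,186 / side 408,356). The grey one is meant: it is on the mat, and the enlarged crop shows grey with its outline matching. Wand ≈ (638,24), yaw ≈ 13.5°. Label ≈ (444,-267), with its long side at about 74°.

```bash
cat >> h.py <<'E'
def need(target,yaw=None):
    s=env.sense(); R=np.array(s['eef_rot']); d=R.T@(np.array(target,float)-s['ee_pos'])
    y=np.degrees(np.arctan2(R[1,0],R[0,0]))
    print('t',round(s['t'],2),'ee',np.round(s['ee_pos'],1),'yaw',round(y,1),'tilt',np.round(R[:,2],3),'shift',np.round(d,1),'w',round(s['width'],1),'F',np.round(s['wrist_force'],1))
    if yaw is not None:
        a=np.radians(yaw); X=np.array([np.cos(a),np.sin(a),0]);Z=np.array([0,0,-1]);T=np.stack([X,np.cross(Z,X),Z],1)
        print('wrot',np.round(cv2.Rodrigues(R.T@T)[0].ravel(),4),'shift after turn',np.round(T.T@(np.array(target,float)-s['ee_pos']),1))
E
R='{"x":39,"y":-30}'
python3 -m inch '[{"x":39,"y":-30},{"x":39,"y":-30},{"x":39,"y":-30},{"x":39,"y":-30},{"x":39,"y":-30}]' 91
python3 -m inch '[{"x":39,"y":-30},{"x":39,"y":-30},{"x":39,"y":-30},{"x":39,"y":-30},{"x":39,"y":-30}]'
python3 -m inch '[{"x":39,"y":-30},{"x":39,"y":-30},{"x":39,"y":-30},{"wz":0.1},{"wz":0.1}]'
python3 -c "
from h import *
need([638,24,110],13.5)"
```

```text
t 1.9 ee [ 294.9 -634.9  188.9] yaw 24.9 tilt [-0. -0. -1.] shift [ 588.8 -453.1   78.8] w 91.2 F [ 0.2  0.4 -0.4]
wrot [1.000e-04 0.000e+00 1.992e-01] shift after turn [ 487.5 -560.6   78.9]invalid input at $[0]: expected keys x, y, z, wx, wy, wz
invalid input at $[0]: expected keys x, y, z, wx, wy, wz
invalid input at $[0]: expected keys x, y, z, wx, wy, wz
```

```bash
python3 -m inch '[{"x":39,"y":-30,"z":0,"wx":0,"wy":0,"wz":0},{"x":39,"y":-30,"z":0,"wx":0,"wy":0,"wz":0},{"x":39,"y":-30,"z":0,"wx":0,"wy":0,"wz":0},{"x":39,"y":-30,"z":0,"wx":0,"wy":0,"wz":0},{"x":39,"y":-30,"z":0,"wx":0,"wy":0,"wz":0}]' 91
python3 -m inch '[{"x":39,"y":-30,"z":0,"wx":0,"wy":0,"wz":0},{"x":39,"y":-30,"z":0,"wx":0,"wy":0,"wz":0},{"x":39,"y":-30,"z":0,"wx":0,"wy":0,"wz":0},{"x":39,"y":-30,"z":0,"wx":0,"wy":0,"wz":0},{"x":39,"y":-30,"z":0,"wx":0,"wy":0,"wz":0}]'
python3 -m inch '[{"x":39,"y":-30,"z":0,"wx":0,"wy":0,"wz":0},{"x":39,"y":-30,"z":0,"wx":0,"wy":0,"wz":0},{"x":39,"y":-30,"z":0,"wx":0,"wy":0,"wz":0},{"x":0,"y":0,"z":0,"wx":0,"wy":0,"wz":0.1},{"x":0,"y":0,"z":0,"wx":0,"wy":0,"wz":0.1}]'
python3 -c "
from h import *
need([638,24,110],13.5)"
```

```text
t: 2.52
ee_pos: [409.1, -415.3, 189.0]
eef_rot: [[0.907, 0.421, 0.0], [0.421, -0.907, -0.0], [0.0, 0.0, -1.0]]
wrist_force: [1.1, 0.5, 0.3]
width: 91.2
t: 3.15
ee_pos: [522.9, -197.1, 189.1]
eef_rot: [[0.907, 0.421, 0.001], [0.421, -0.907, -0.0], [0.0, 0.0, -1.0]]
wrist_force: [0.4, -0.2, 0.7]
width: 91.1
t: 3.78
ee_pos: [590.6, -66.9, 188.8]
eef_rot: [[0.973, 0.231, 0.0], [0.231, -0.973, 0.0], [0.0, -0.0, -1.0]]
wrist_force: [-0.6, -0.4, 0.6]
width: 91.0
t 3.77 ee [590.6 -66.9 188.8] yaw 13.3 tilt [ 0.  0. -1.] shift [ 67.  -77.5  78.8] w 91.0 F [-0.6 -0.4  0.6]
wrot [-0.     -0.     -0.0029] shift after turn [ 67.3 -77.3  78.8]
```

Go above the wand, then check with the wrist camera.

```bash
python3 -m inch '[{"x":22.5,"y":-26,"z":13,"wx":0,"wy":0,"wz":0},{"x":22.5,"y":-26,"z":13,"wx":0,"wy":0,"wz":0},{"x":22.5,"y":-26,"z":13,"wx":0,"wy":0,"wz":0},{"x":0,"y":0,"z":0,"wx":0,"wy":0,"wz":0},{"x":0,"y":0,"z":0,"wx":0,"wy":0,"wz":0}]' 91
python3 - <<'E'
from h import *
need([638,24,110],13.5)
p=shot('wrist','w1.png')
print(optics.place_of('wand',p)[:2])
im=p['frame'].copy()
for a,col in ((12,(0,255,0)),(15,(0,0,255))):
    cv2.polylines(im,[proj(p,wandmodel(np.array([638,24,23.]),np.radians(a))).astype(int)],True,col,1)
cv2.imwrite('pics/w1.png',im)
E
```

```text
t: 4.4
ee_pos: [637.7, 23.7, 149.9]
eef_rot: [[0.973, 0.233, -0.0], [0.233, -0.973, -0.0], [-0.0, 0.0, -1.0]]
wrist_force: [0.2, 0.5, -0.1]
width: 91.0
t 4.4 ee [637.7  23.7 149.9] yaw 13.5 tilt [-0. -0. -1.] shift [ 0.3 -0.3 39.9] w 91.0 F [ 0.2  0.5 -0.1]
wrot [ 0.0001  0.0002 -0.0007] shift after turn [ 0.3 -0.3 39.9]
[{'at': [638.1, 23.2, 21.7], 'score': 0.65}]
```

View pics/w1.png

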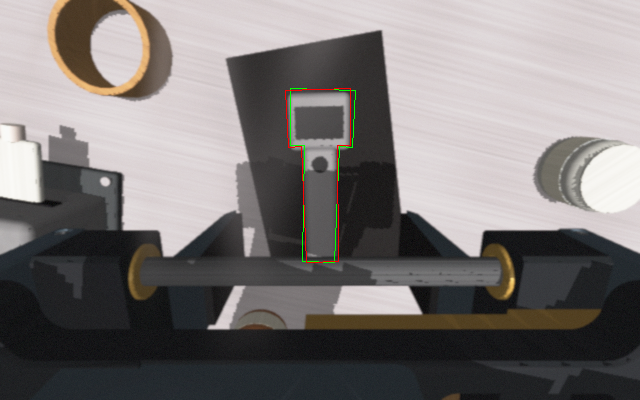

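The wrist view shows the grey wand, head at (320,118) and handle down to (320,260), lined up with the model outline. Descend and grip.

```bash
python3 -m inch '[{"x":0,"y":0,"z":40,"wx":0,"wy":0,"wz":0},{"x":0,"y":0,"z":40,"wx":0,"wy":0,"wz":0},{"x":0,"y":0,"z":30,"wx":0,"wy":0,"wz":0},{"x":0,"y":0,"z":20,"wx":0,"wy":0,"wz":0},{"x":0,"y":0,"z":10,"wx":0,"wy":0,"wz":0}]' 91
python3 -m inch '[{"x":0,"y":0,"z":0,"wx":0,"wy":0,"wz":0},{"x":0,"y":0,"z":0,"wx":0,"wy":0,"wz":0},{"x":0,"y":0,"z":0,"wx":0,"wy":0,"wz":0},{"x":0,"y":0,"z":0,"wx":0,"wy":0,"wz":0},{"x":0,"y":0,"z":0,"wx":0,"wy":0,"wz":0}]' 20
python3 -m inch '[{"x":0,"y":0,"z":0,"wx":0,"wy":0,"wz":0},{"x":0,"y":0,"z":0,"wx":0,"wy":0,"wz":0},{"x":0,"y":0,"z":0,"wx":0,"wy":0,"wz":0},{"x":0,"y":0,"z":0,"wx":0,"wy":0,"wz":0},{"x":0,"y":0,"z":0,"wx":0,"wy":0,"wz":0}]' 20
```

```text
t: 5.12
ee_pos: [637.8, 23.6, 9.3]
eef_rot: [[0.973, 0.232, -0.0], [0.232, -0.973, -0.0], [-0.0, -0.0, -1.0]]
wrist_force: [-0.7, -0.4, 0.9]
width: 91.1
t: 5.75
ee_pos: [638.0, 24.0, 10.1]
eef_rot: [[0.973, 0.233, 0.0], [0.233, -0.973, 0.0], [0.0, 0.0, -1.0]]
wrist_force: [0.4, -0.1, 0.9]
width: 43.7
t: 6.38
ee_pos: [637.9, 24.0, 9.9]
eef_rot: [[0.973, 0.233, -0.0], [0.233, -0.973, 0.0], [-0.0, -0.0, -1.0]]
wrist_force: [-0.9, 1.1, 3.1]
width: 33.3
```

```bash
python3 -m inch '[{"x":0,"y":0,"z":-6,"wx":0,"wy":0,"wz":0},{"x":0,"y":0,"z":-15,"wx":0,"wy":0,"wz":0},{"x":0,"y":0,"z":-30,"wx":0,"wy":0,"wz":0},{"x":0,"y":0,"z":-40,"wx":0,"wy":0,"wz":0},{"x":0,"y":0,"z":-40,"wx":0,"wy":0,"wz":0}]' 20
python3 -m inch '[{"x":0,"y":0,"z":-35,"wx":0,"wy":0,"wz":0.05},{"x":0,"y":0,"z":-24,"wx":0,"wy":0,"wz":0.1},{"x":0,"y":0,"z":0,"wx":0,"wy":0,"wz":0.14},{"x":0,"y":0,"z":0,"wx":0,"wy":0,"wz":0.14},{"x":0,"y":0,"z":0,"wx":0,"wy":0,"wz":0.08}]' 20
python3 - <<'E'
from h import *
a=np.radians(-16);need([444-65*np.cos(a),-267-65*np.sin(a),167],-16)
shot('side','s2.png')
E
```

```text
t: 7.0
ee_pos: [637.8, 23.9, 142.9]
eef_rot: [[0.973, 0.233, 0.0], [0.233, -0.973, -0.0], [0.0, 0.0, -1.0]]
wrist_force: [1.2, 0.2, -3.2]
width: 33.7
t: 7.62
ee_pos: [637.7, 23.9, 200.8]
eef_rot: [[0.961, -0.275, 0.001], [-0.275, -0.961, -0.0], [0.001, -0.0, -1.0]]
wrist_force: [-0.2, 0.3, -3.1]
width: 33.8
t 7.62 ee [637.7  23.9 200.8] yaw -16.0 tilt [ 0.001 -0.    -1.   ] shift [-171.3  333.    33.7] w 33.8 F [-0.2  0.3 -3.1]
wrot [-0.0001 -0.0006  0.0005] shift after turn [-171.1  333.1   33.8]
```

View pics/s2.png

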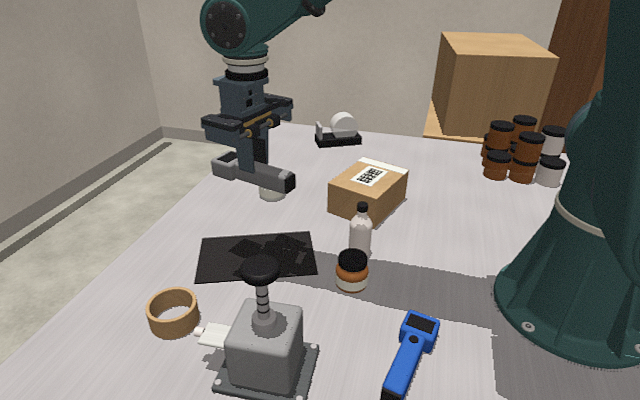

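The wand is held level at about (255,170). Carry it to the label.

```bash
python3 -m inch '[{"x":-10,"y":20,"z":0,"wx":0,"wy":0,"wz":0},{"x":-20,"y":40,"z":0,"wx":0,"wy":0,"wz":0},{"x":-20,"y":40,"z":0,"wx":0,"wy":0,"wz":0},{"x":-20,"y":40,"z":0,"wx":0,"wy":0,"wz":0},{"x":-20,"y":40,"z":0,"wx":0,"wy":0,"wz":0}]' 20
python3 -m inch '[{"x":-20,"y":40,"z":0,"wx":0,"wy":0,"wz":0},{"x":-20,"y":40,"z":0,"wx":0,"wy":0,"wz":0},{"x":-20,"y":36,"z":0,"wx":0,"wy":0,"wz":0},{"x":-14,"y":25,"z":10,"wx":0,"wy":0,"wz":0},{"x":-7,"y":12,"z":10,"wx":0,"wy":0,"wz":0}]' 20
python3 - <<'E'
from h import *
a=np.radians(-16);need([444-65*np.cos(a),-267-65*np.sin(a),167],-16)
p=shot('scene','s3.png'); q=shot('wrist','w3.png'); r=shot('side','s4.png')
for x in (p,q,r):
  for th in('wand_window','wand'): print(th,[(a['score'],a['at']) for a in optics.place_of(th,x)[:2]])
E
```

```text
t: 8.3
ee_pos: [500.5, -126.0, 200.2]
eef_rot: [[0.963, -0.27, 0.0], [-0.27, -0.963, -0.0], [0.0, 0.0, -1.0]]
wrist_force: [-0.2, -1.0, -2.5]
width: 33.6
t: 8.93
ee_pos: [381.4, -250.9, 179.9]
eef_rot: [[0.962, -0.272, 0.001], [-0.272, -0.962, -0.001], [0.001, 0.0, -1.0]]
wrist_force: [-0.1, -0.8, -2.6]
width: 34.1
t 8.93 ee [ 381.4 -250.9  179.9] yaw -15.8 tilt [ 0.001 -0.001 -1.   ] shift [-0.4 -1.8 12.9] w 34.1 F [-0.1 -0.8 -2.6]
wrot [ 0.0003 -0.0006  0.0038] shift after turn [-0.4 -1.8 12.9]
wand_window [(0.95, [441.6, -271.6, 177.2]), (0.82, [278.9, 156.2, 5.3])]
wand [(0.83, [381.9, -252.2, 196.5]), (0.72, [295.4, 222.1, 20.7])]
wand_window []
wand [(0.94, [381.4, -250.5, 190.8])]
wand_window [(0.75, [380.4, -250.5, 193.4]), (0.74, [279.6, 157.6, 2.3])]
wand [(0.61, [380.5, -252.8, 192.6]), (0.57, [291.6, 221.7, 21.1])]
```

View pics/s3.png

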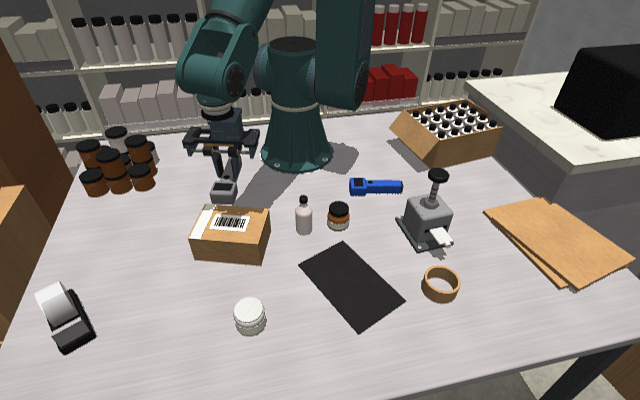

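View pics/w3.png

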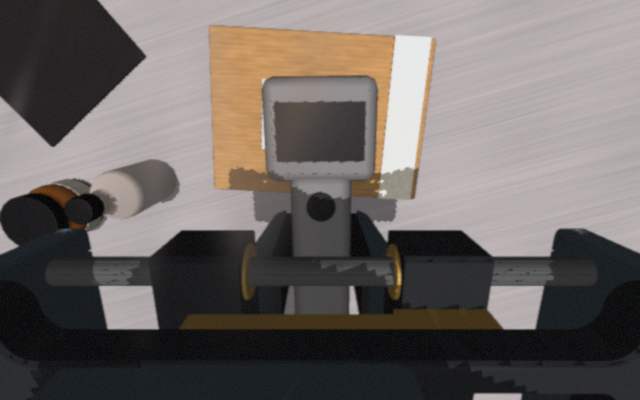

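View pics/s4.png

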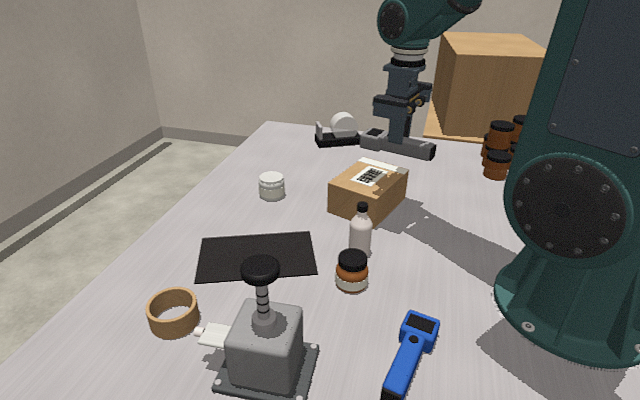

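Run:
```python
from h import *
q=shot('wrist')
C=[back(q,c,90) for c in [(210,27),(434,37),(413,199),(215,189)]]; print(np.round(C),np.mean(C,0))
l=C[0]-C[1]; print(np.degrees(np.arctan2(l[1],l[0])))
need([381.5,-250.5,167],-16)
```

```text
[[ 542. -199.   90.]
 [ 484. -377.   90.]
 [ 351. -332.   90.]
 [ 411. -154.   90.]] [ 446.81210302 -265.80160192   90.        ]
72.01009108930629
t 9.43 ee [ 383.3 -249.8  180. ] yaw -15.7 tilt [ 0. -0. -1.] shift [-1.5  1.2 13. ] w 33.7 F [-0.6  0.3 -3.7]
wrot [ 0.     -0.0003  0.005 ] shift after turn [-1.5  1.2 13. ]
```

```bash
python3 -m inch '[{"x":0,"y":0,"z":6,"wx":0,"wy":0,"wz":0},{"x":0,"y":0,"z":6,"wx":0,"wy":0,"wz":0},{"x":0,"y":0,"z":0,"wx":0,"wy":0,"wz":0},{"x":0,"y":0,"z":0,"wx":0,"wy":0,"wz":0},{"x":0,"y":0,"z":0,"wx":0,"wy":0,"wz":0}]' 20
for i in 1 2 3 4; do python3 -m inch '[{"x":0,"y":0,"z":0,"wx":0,"wy":0,"wz":0},{"x":0,"y":0,"z":0,"wx":0,"wy":0,"wz":0},{"x":0,"y":0,"z":0,"wx":0,"wy":0,"wz":0},{"x":0,"y":0,"z":0,"wx":0,"wy":0,"wz":0},{"x":0,"y":0,"z":0,"wx":0,"wy":0,"wz":0}]' 20|head -2; done
python3 - <<'E'
from h import *
need([638,24,200],13.5)
for n in('scene','wrist'):
  p=shot(n); print([(a['score'],a['at']) for a in optics.place_of('wand_window',p)[:2]],[(a['score'],a['at']) for a in optics.place_of('wand',p)[:2]])
E
```

```text
t: 10.05
ee_pos: [382.9, -250.1, 168.0]
eef_rot: [[0.962, -0.272, 0.0], [-0.272, -0.962, -0.0], [0.0, 0.0, -1.0]]
wrist_force: [-0.1, -0.7, -2.9]
width: 33.6
t: 10.68
ee_pos: [382.8, -250.0, 167.8]
t: 11.3
ee_pos: [382.8, -250.0, 167.8]
t: 11.92
ee_pos: [382.9, -250.0, 167.8]
t: 12.55
ee_pos: [382.9, -250.0, 167.8]
t 12.55 ee [ 382.9 -250.   167.8] yaw -15.8 tilt [-0.  0. -1.] shift [ 171.1 -333.1  -32.2] w 33.8 F [ 0.  -0.2 -3.6]
wrot [-0.      0.     -0.5108] shift after turn [ 312.1 -206.9  -32.2]
[(0.92, [446.6, -271.3, 163.8]), (0.54, [725.2, 247.2, 0.6])] [(0.86, [383.9, -254.3, 183.1]), (0.73, [295.2, 223.0, 19.0])]
[(0.72, [382.7, -250.7, 179.6])] [(0.57, [384.7, -251.1, 180.4])]
```

```bash
python3 -m inch '[{"x":7,"y":-13,"z":-16,"wx":0,"wy":0,"wz":0},{"x":15,"y":-30,"z":-16,"wx":0,"wy":0,"wz":0},{"x":20,"y":-40,"z":0,"wx":0,"wy":0,"wz":0},{"x":20,"y":-40,"z":0,"wx":0,"wy":0,"wz":0},{"x":20,"y":-40,"z":0,"wx":0,"wy":0,"wz":0}]' 20
python3 -m inch '[{"x":20,"y":-40,"z":0,"wx":0,"wy":0,"wz":0},{"x":20,"y":-40,"z":0,"wx":0,"wy":0,"wz":0},{"x":20,"y":-40,"z":0,"wx":0,"wy":0,"wz":0},{"x":20,"y":-32,"z":0,"wx":0,"wy":0,"wz":0},{"x":9,"y":-18,"z":0,"wx":0,"wy":0,"wz":0}]' 20
python3 -m inch '[{"x":0,"y":0,"z":0,"wx":0,"wy":0,"wz":-0.08},{"x":0,"y":0,"z":20,"wx":0,"wy":0,"wz":-0.14},{"x":0,"y":0,"z":30,"wx":0,"wy":0,"wz":-0.14},{"x":0,"y":0,"z":35,"wx":0,"wy":0,"wz":-0.1},{"x":0,"y":0,"z":25,"wx":0,"wy":0,"wz":-0.05}]' 20
python3 -c "
from h import *
need([638,24,10],13.5)"
```

```text
t: 13.48
ee_pos: [507.6, -113.6, 201.1]
eef_rot: [[0.962, -0.271, 0.001], [-0.271, -0.962, -0.0], [0.001, -0.0, -1.0]]
wrist_force: [0.6, -1.4, -3.1]
width: 33.5
t: 14.1
ee_pos: [639.3, 26.0, 200.7]
eef_rot: [[0.963, -0.27, 0.001], [-0.27, -0.963, 0.0], [0.001, -0.0, -1.0]]
wrist_force: [-0.5, -0.2, -2.0]
width: 33.3
t: 14.72
ee_pos: [637.3, 24.1, 89.0]
eef_rot: [[0.972, 0.235, -0.001], [0.235, -0.972, -0.0], [-0.001, -0.0, -1.0]]
wrist_force: [0.4, -0.2, -1.8]
width: 33.6
t 14.72 ee [637.3  24.1  89. ] yaw 13.6 tilt [-0.001 -0.    -1.   ] shift [ 0.7  0.3 79. ] w 33.6 F [ 0.4 -0.2 -1.8]
wrot [-0.0002  0.0009  0.0014] shift after turn [ 0.6  0.3 79. ]
```

```bash
python3 -m inch '[{"x":0,"y":0,"z":25,"wx":0,"wy":0,"wz":0},{"x":0,"y":0,"z":25,"wx":0,"wy":0,"wz":0},{"x":0,"y":0,"z":15,"wx":0,"wy":0,"wz":0},{"x":0,"y":0,"z":8,"wx":0,"wy":0,"wz":0},{"x":0,"y":0,"z":3,"wx":0,"wy":0,"wz":0}]' 20
python3 -m inch '[{"x":0,"y":0,"z":1.5,"wx":0,"wy":0,"wz":0},{"x":0,"y":0,"z":1,"wx":0,"wy":0,"wz":0},{"x":0,"y":0,"z":0,"wx":0,"wy":0,"wz":0},{"x":0,"y":0,"z":0,"wx":0,"wy":0,"wz":0},{"x":0,"y":0,"z":0,"wx":0,"wy":0,"wz":0}]' 20
```

```text
t: 15.35
ee_pos: [638.2, 24.0, 14.0]
eef_rot: [[0.973, 0.233, 0.0], [0.233, -0.973, 0.0], [0.0, 0.0, -1.0]]
wrist_force: [-0.4, -0.5, -2.6]
width: 33.4
t: 15.98
ee_pos: [637.9, 24.0, 11.4]
eef_rot: [[0.973, 0.233, 0.0], [0.233, -0.973, 0.0], [0.0, 0.0, -1.0]]
wrist_force: [0.1, -0.2, -3.7]
width: 33.7
```

```bash
python3 -m inch '[{"x":0,"y":0,"z":0.7,"wx":0,"wy":0,"wz":0},{"x":0,"y":0,"z":0.6,"wx":0,"wy":0,"wz":0},{"x":0,"y":0,"z":0.4,"wx":0,"wy":0,"wz":0},{"x":0,"y":0,"z":0,"wx":0,"wy":0,"wz":0},{"x":0,"y":0,"z":0,"wx":0,"wy":0,"wz":0}]' 20
```

```text
t: 16.6
ee_pos: [637.9, 23.9, 9.9]
eef_rot: [[0.973, 0.233, -0.0], [0.233, -0.973, -0.0], [-0.0, -0.0, -1.0]]
wrist_force: [-4.3, -1.0, 5.3]
width: 33.7
```

Contact with the mat shows (force changed from -3 to +5 N). Release gradually.

```bash
python3 -m inch '[{"x":0,"y":0,"z":0,"wx":0,"wy":0,"wz":0},{"x":0,"y":0,"z":0,"wx":0,"wy":0,"wz":0},{"x":0,"y":0,"z":0,"wx":0,"wy":0,"wz":0},{"x":0,"y":0,"z":0,"wx":0,"wy":0,"wz":0},{"x":0,"y":0,"z":0,"wx":0,"wy":0,"wz":0}]' 50
python3 -m inch '[{"x":0,"y":0,"z":0,"wx":0,"wy":0,"wz":0},{"x":0,"y":0,"z":0,"wx":0,"wy":0,"wz":0},{"x":0,"y":0,"z":0,"wx":0,"wy":0,"wz":0},{"x":0,"y":0,"z":0,"wx":0,"wy":0,"wz":0},{"x":0,"y":0,"z":0,"wx":0,"wy":0,"wz":0}]' 80
python3 -m inch '[{"x":0,"y":0,"z":-10,"wx":0,"wy":0,"wz":0},{"x":0,"y":0,"z":-30,"wx":0,"wy":0,"wz":0},{"x":0,"y":0,"z":-50,"wx":0,"wy":0,"wz":0},{"x":0,"y":0,"z":-60,"wx":0,"wy":0,"wz":0},{"x":0,"y":0,"z":-60,"wx":0,"wy":0,"wz":0}]' 80
python3 -m inch '[{"x":0,"y":0,"z":-40,"wx":0,"wy":0,"wz":0},{"x":0,"y":0,"z":-40,"wx":0,"wy":0,"wz":0},{"x":0,"y":0,"z":0,"wx":0,"wy":0,"wz":0},{"x":0,"y":0,"z":0,"wx":0,"wy":0,"wz":0},{"x":0,"y":0,"z":0,"wx":0,"wy":0,"wz":0}]' 0
python3 - <<'E'
from h import *
p=shot('scene','s5.png');w=shot('wrist');q=shot('side')
for x in(p,w,q): print([(a['score'],a['at']) for a in optics.place_of('wand',x)[:2]],[(a['score'],a['at']) for a in optics.place_of('plunger_top',x)[:2]])
need([514,297,245])
im=q['frame'][240:390,200:340]; cv2.imwrite('pics/c5.png',cv2.resize(im,None,fx=4,fy=4,interpolation=2))
E
```

```text
t: 17.23
ee_pos: [637.9, 24.0, 9.6]
eef_rot: [[0.973, 0.233, 0.0], [0.233, -0.973, 0.0], [0.0, -0.0, -1.0]]
wrist_force: [-0.2, 0.2, -0.3]
width: 49.9
t: 17.85
ee_pos: [637.9, 23.9, 9.6]
eef_rot: [[0.973, 0.233, 0.0], [0.233, -0.973, 0.0], [0.0, -0.0, -1.0]]
wrist_force: [0.2, 0.7, -0.4]
width: 80.1
t: 18.48
ee_pos: [637.6, 24.0, 222.3]
eef_rot: [[0.973, 0.233, 0.0], [0.233, -0.973, 0.0], [0.0, 0.0, -1.0]]
wrist_force: [0.9, 0.4, -0.1]
width: 79.6
t: 19.1
ee_pos: [637.3, 24.0, 298.5]
eef_rot: [[0.973, 0.233, -0.002], [0.233, -0.973, 0.0], [-0.002, -0.0, -1.0]]
wrist_force: [-0.7, 0.8, 0.3]
width: 32.8
[(0.63, [641.6, 22.9, 27.3]), (0.59, [298.9, 218.7, 20.1])] [(0.9, [513.4, 297.9, 219.5])]
[(0.7, [638.7, 24.4, 25.2]), (0.6, [293.9, 223.2, 17.0])] [(0.94, [513.7, 297.8, 224.6])]
[(0.76, [638.6, 22.7, 24.7]), (0.56, [293.7, 218.4, 22.1])] [(0.87, [516.1, 297.1, 224.1]), (0.69, [714.0, -241.8, -3.1])]
t 19.55 ee [637.9  23.9 299.5] yaw 13.5 tilt [-0. -0. -1.] shift [ -57.  -294.4   54.5] w 0.3 F [ 0.1  0.2 -0.4]
```

View pics/s5.png

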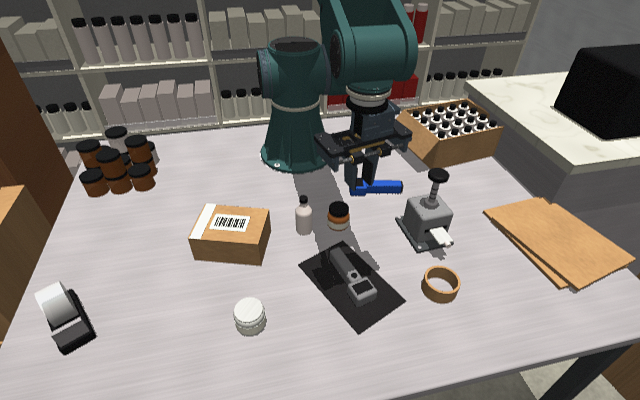

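View pics/c5.png

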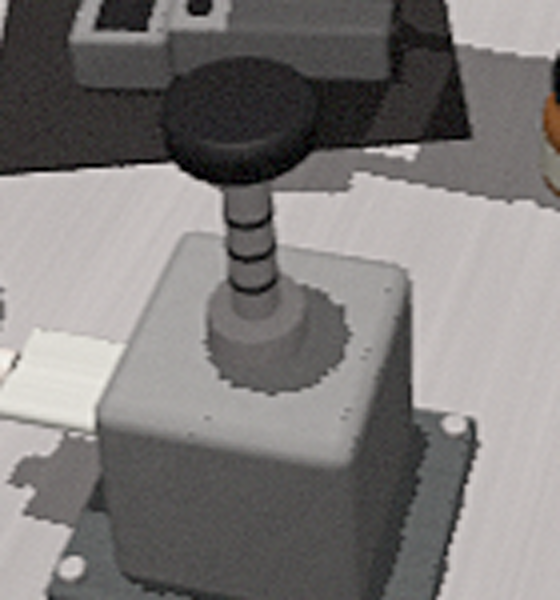

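The wand is back on the mat (scene 350,274). The plunger is up and at (514,297,224) from three cameras. Move over it with the fingers closed.

```bash
python3 -m inch '[{"x":-8,"y":-30,"z":0,"wx":0,"wy":0,"wz":0},{"x":-11,"y":-60,"z":0,"wx":0,"wy":0,"wz":0},{"x":-11,"y":-60,"z":0,"wx":0,"wy":0,"wz":0},{"x":-11,"y":-60,"z":0,"wx":0,"wy":0,"wz":0},{"x":-10,"y":-60,"z":0,"wx":0,"wy":0,"wz":0}]' 0
python3 -m inch '[{"x":-6,"y":-24.5,"z":0,"wx":0,"wy":0,"wz":0},{"x":0,"y":0,"z":30,"wx":0,"wy":0,"wz":0},{"x":0,"y":0,"z":20,"wx":0,"wy":0,"wz":0},{"x":0,"y":0,"z":5,"wx":0,"wy":0,"wz":0},{"x":0,"y":0,"z":0,"wx":0,"wy":0,"wz":0}]' 0
python3 - <<'E'
from h import *
need([514,297,224])
q=shot('side'); 
print([(a['score'],a['at']) for a in optics.place_of('plunger_top',q)[:2]])
im=q['frame'][200:350,180:360]; cv2.imwrite('pics/c6.png',cv2.resize(im,None,fx=4,fy=4,interpolation=2))
E
```

```text
t: 20.18
ee_pos: [524.5, 276.3, 299.9]
eef_rot: [[0.973, 0.233, 0.0], [0.233, -0.973, 0.0], [0.001, -0.0, -1.0]]
wrist_force: [1.7, 0.1, 0.3]
width: 0.7
t: 20.8
ee_pos: [514.2, 296.8, 244.8]
eef_rot: [[0.973, 0.232, -0.0], [0.232, -0.973, -0.0], [-0.0, 0.0, -1.0]]
wrist_force: [0.9, -0.2, 0.7]
width: 0.2
t 20.8 ee [514.2 296.8 244.8] yaw 13.4 tilt [-0. -0. -1.] shift [-0.2 -0.2 20.8] w 0.2 F [ 0.9 -0.2  0.7]
[(0.66, [516.3, 296.8, 223.4])]
```

View pics/c6.png

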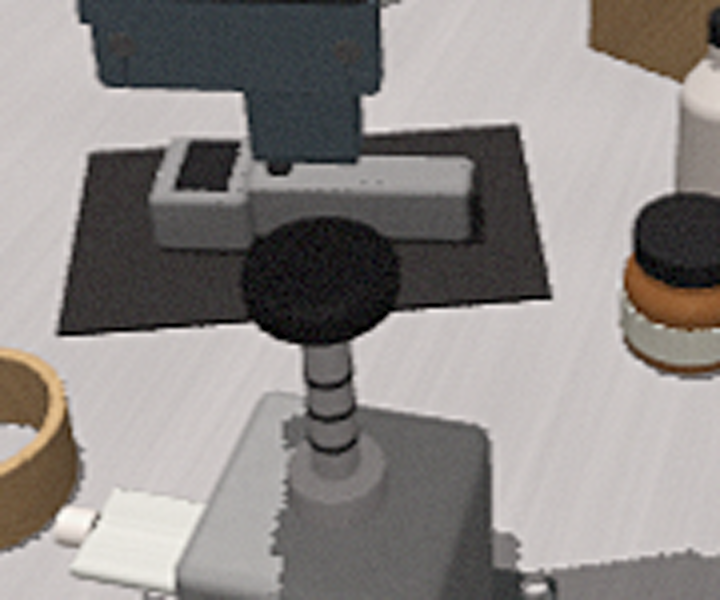

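```bash
python3 -m inch '[{"x":0,"y":0,"z":8,"wx":0,"wy":0,"wz":0},{"x":0,"y":0,"z":6,"wx":0,"wy":0,"wz":0},{"x":0,"y":0,"z":4,"wx":0,"wy":0,"wz":0},{"x":0,"y":0,"z":4,"wx":0,"wy":0,"wz":0},{"x":0,"y":0,"z":2,"wx":0,"wy":0,"wz":0}]' 0
python3 -m inch '[{"x":0,"y":0,"z":5,"wx":0,"wy":0,"wz":0},{"x":0,"y":0,"z":5,"wx":0,"wy":0,"wz":0},{"x":0,"y":0,"z":5,"wx":0,"wy":0,"wz":0},{"x":0,"y":0,"z":2,"wx":0,"wy":0,"wz":0},{"x":0,"y":0,"z":0,"wx":0,"wy":0,"wz":0}]' 0
python3 -m inch '[{"x":0,"y":0,"z":5,"wx":0,"wy":0,"wz":0},{"x":0,"y":0,"z":5,"wx":0,"wy":0,"wz":0},{"x":0,"y":0,"z":5,"wx":0,"wy":0,"wz":0},{"x":0,"y":0,"z":2,"wx":0,"wy":0,"wz":0},{"x":0,"y":0,"z":0,"wx":0,"wy":0,"wz":0}]' 0
```

```text
t: 21.52
ee_pos: [513.9, 297.1, 220.3]
eef_rot: [[0.973, 0.233, -0.0], [0.233, -0.973, -0.0], [-0.0, 0.0, -1.0]]
wrist_force: [-0.2, -0.1, -0.4]
width: 0.2
t: 22.15
ee_pos: [513.9, 297.1, 203.5]
eef_rot: [[0.973, 0.233, -0.0], [0.233, -0.973, -0.0], [-0.0, 0.0, -1.0]]
wrist_force: [-0.2, -1.1, 0.6]
width: 0.5
t: 22.78
ee_pos: [514.2, 297.3, 186.7]
eef_rot: [[0.973, 0.233, 0.0], [0.233, -0.973, 0.0], [0.001, -0.0, -1.0]]
wrist_force: [2.2, 0.5, 3.7]
width: 0.0
```

The force is lower than expected, so look before going on.

Run:
```python
from h import *
q=shot('side');p=shot('scene'); w=shot('wrist','w7.png')
for x in (q,p,w): print([(a['score'],a['at']) for a in optics.place_of('plunger_top',x)[:2]])
a=cv2.resize(q['frame'][220:350,190:330],None,fx=4,fy=4,interpolation=2);b=cv2.resize(p['frame'][130:260,370:500],None,fx=4,fy=4,interpolation=2)
cv2.imwrite('pics/c7.png',cv2.resize(np.hstack([a,b]),(800,385)))
for i in range(3): print(env.sense()['wrist_force'])
```

```text
[(0.67, [515.8, 296.8, 210.3])]
[(0.64, [515.8, 295.9, 210.7])]
[(0.71, [639.6, 23.8, 22.8]), (0.56, [515.6, 299.8, 215.7])]
[1.81763579 1.33581584 3.05631096]
[1.81763579 1.33581584 3.05631096]
[1.81763579 1.33581584 3.05631096]
```

View pics/c7.png

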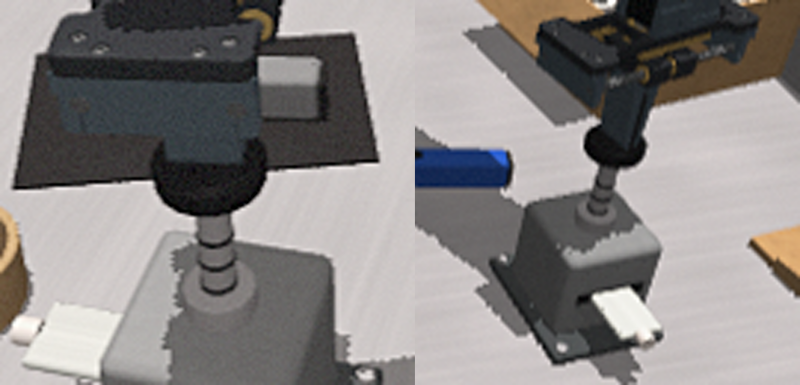

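View pics/w7.png

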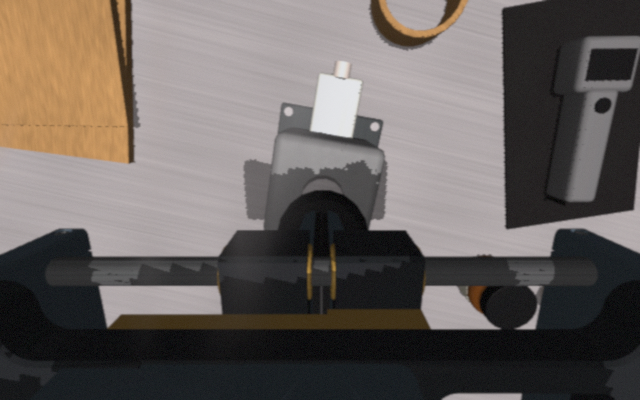

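Run:
```python
from h import *
s=env.sense(); print(s['t'],s['ee_pos'],s['wrist_force'],s['joint_efforts'])
q=shot('side'); x0,y0,k=210,235,8
im=cv2.resize(q['frame'][y0:y0+75,x0:x0+100],None,fx=k,fy=k,interpolation=2)
def circ(z,r,col):
    t=np.linspace(0,2*np.pi,60); P=np.stack([514+r*np.cos(t),297+r*np.sin(t),0*t+z],1)
    cv2.polylines(im,[((proj(q,P)-[x0,y0]+.5)*k).astype(int)],True,col,1)
circ(125,19,(255,0,0))
circ(210,24,(0,255,0)); circ(187,24,(0,0,255))
pt=((proj(q,[514,297,187])-[x0,y0]+.5)*k).astype(int)[0]; cv2.circle(im,tuple(int(v) for v in pt),4,(0,0,255),-1)
cv2.imwrite('pics/c8.png',im)
```

```text
23.075 [514.19731071 297.24297803 186.88728525] [1.81763579 1.33581584 3.05631096] [ 1.64235570e-02 -5.85772741e+01 -3.85919774e+01 -5.17716326e-03
  5.44833764e-01  2.50375967e-05]
```

View pics/c8.png

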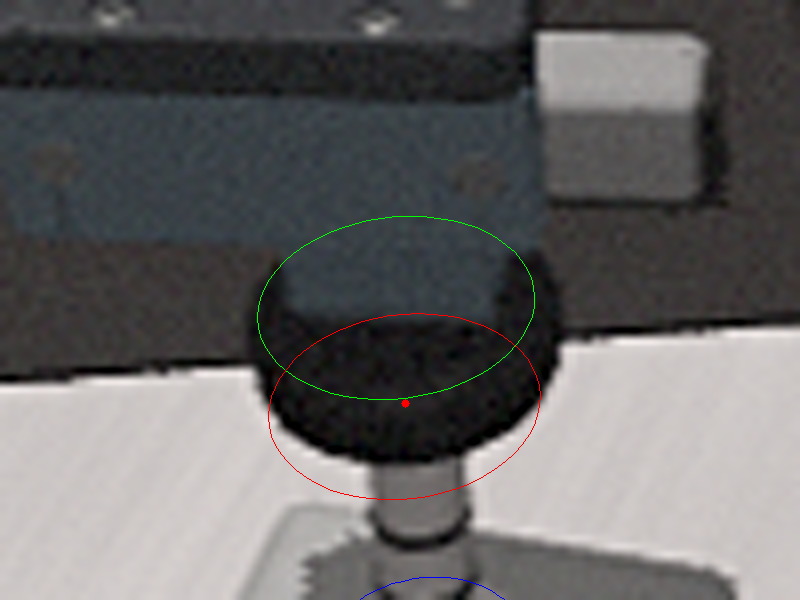

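Both views and the projection agree that the head top is at z≈210. The closed fingertips end about 23 mm higher than the reported TCP, and 3 N fits the easy spot just before detent 1. Travel is about 14 mm. Continue in steps, using vision as the reference.

```bash
python3 -m inch '[{"x":0,"y":0,"z":4,"wx":0,"wy":0,"wz":0},{"x":0,"y":0,"z":4,"wx":0,"wy":0,"wz":0},{"x":0,"y":0,"z":4,"wx":0,"wy":0,"wz":0},{"x":0,"y":0,"z":2,"wx":0,"wy":0,"wz":0},{"x":0,"y":0,"z":0,"wx":0,"wy":0,"wz":0}]' 0
cat > chk.py <<'E'
from h import *
import sys
q=shot('side'); x0,y0,k=210,250,8
z=float(sys.argv[1])
need([514,297,z])
print([(a['score'],a['at']) for a in optics.place_of('plunger_top',q)[:2]])
im=cv2.resize(q['frame'][y0:y0+75,x0:x0+100],None,fx=k,fy=k,interpolation=2)
t=np.linspace(0,2*np.pi,60)
for zz,r,c in((125,19,(255,0,0)),(z,24,(0,255,0)),(z-11,28,(0,255,255))):
    P=np.stack([514+r*np.cos(t),297+r*np.sin(t),0*t+zz],1)
    cv2.polylines(im,[((proj(q,P)-[x0,y0]+.5)*k).astype(int)],True,c,1)
cv2.imwrite('pics/'+sys.argv[2],im)
E
python3 chk.py 196 d1.png
```

```text
t: 23.75
ee_pos: [514.2, 297.2, 172.7]
eef_rot: [[0.973, 0.233, 0.0], [0.233, -0.973, 0.0], [0.001, -0.0, -1.0]]
wrist_force: [2.2, 0.8, 4.8]
width: 0.4
t 23.8 ee [514.2 297.2 172.8] yaw 13.5 tilt [ 0.  0. -1.] shift [ -0.2   0.2 -23.2] w 0.2 F [2.6 1.  4.5]
[(0.83, [512.6, 295.9, 194.6])]
```

View pics/d1.png

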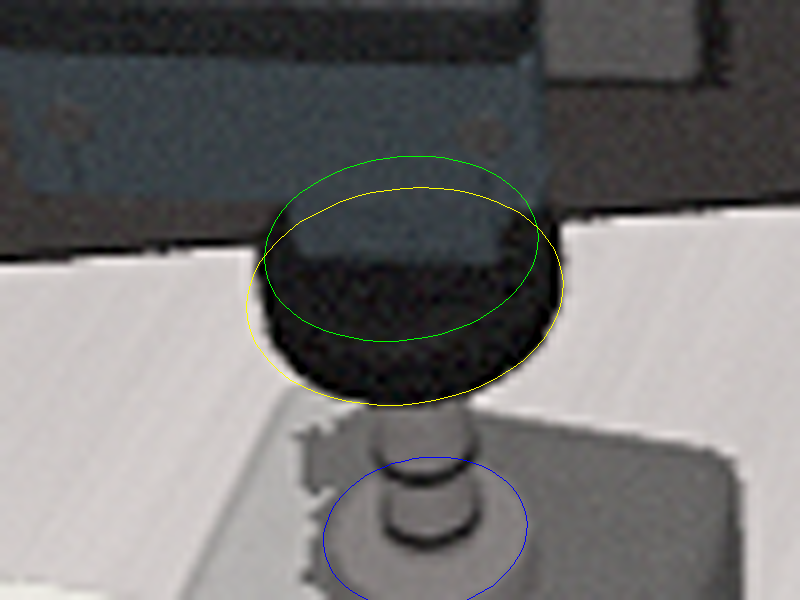

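Forces match travel 28 mm (4.8 N, the easy spot before detent 2). In the picture, ring 2 at (425,535) is just above the collar top. Advance 12 mm, then 7 mm.

```bash
python3 -m inch '[{"x":0,"y":0,"z":3,"wx":0,"wy":0,"wz":0},{"x":0,"y":0,"z":3,"wx":0,"wy":0,"wz":0},{"x":0,"y":0,"z":3,"wx":0,"wy":0,"wz":0},{"x":0,"y":0,"z":3,"wx":0,"wy":0,"wz":0},{"x":0,"y":0,"z":0,"wx":0,"wy":0,"wz":0}]' 0
python3 -m inch '[{"x":0,"y":0,"z":2,"wx":0,"wy":0,"wz":0},{"x":0,"y":0,"z":2,"wx":0,"wy":0,"wz":0},{"x":0,"y":0,"z":2,"wx":0,"wy":0,"wz":0},{"x":0,"y":0,"z":1,"wx":0,"wy":0,"wz":0},{"x":0,"y":0,"z":0,"wx":0,"wy":0,"wz":0}]' 0
python3 chk.py 176 d2.png
```

```text
t: 24.48
ee_pos: [514.2, 297.2, 161.1]
eef_rot: [[0.973, 0.233, 0.0], [0.233, -0.973, 0.0], [0.001, -0.0, -1.0]]
wrist_force: [0.5, -0.3, 10.5]
width: 0.6
t: 25.1
ee_pos: [514.2, 297.2, 153.9]
eef_rot: [[0.973, 0.233, 0.0], [0.233, -0.973, 0.0], [0.0, -0.0, -1.0]]
wrist_force: [2.1, 1.4, 6.5]
width: 0.4
t 25.15 ee [514.2 297.2 153.9] yaw 13.5 tilt [ 0.  0. -1.] shift [ -0.2   0.2 -22.1] w 0.5 F [2.  0.9 6.3]
[(0.63, [512.5, 294.0, 177.3])]
```

View pics/d2.png

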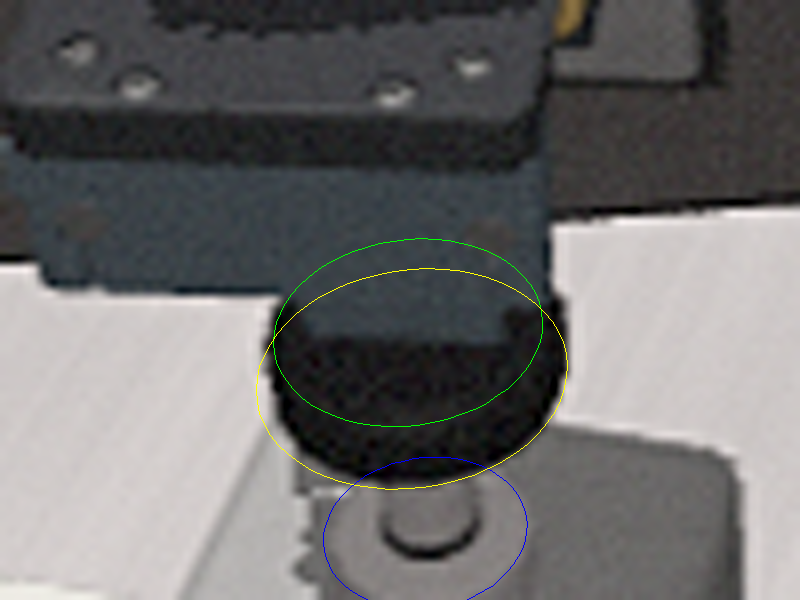

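Force 6.4 N and ring 1 nearly level with the collar put travel at about 45–46 mm. Add 2 mm.

```bash
python3 -m inch '[{"x":0,"y":0,"z":1,"wx":0,"wy":0,"wz":0},{"x":0,"y":0,"z":1,"wx":0,"wy":0,"wz":0},{"x":0,"y":0,"z":0,"wx":0,"wy":0,"wz":0},{"x":0,"y":0,"z":0,"wx":0,"wy":0,"wz":0},{"x":0,"y":0,"z":0,"wx":0,"wy":0,"wz":0}]' 0
python3 -m inch '[{"x":0,"y":0,"z":0,"wx":0,"wy":0,"wz":0},{"x":0,"y":0,"z":0,"wx":0,"wy":0,"wz":0},{"x":0,"y":0,"z":0,"wx":0,"wy":0,"wz":0},{"x":0,"y":0,"z":0,"wx":0,"wy":0,"wz":0},{"x":0,"y":0,"z":0,"wx":0,"wy":0,"wz":0}]' 0
python3 chk.py 176 d3.png
python3 - <<'E'
from h import *
p=shot('scene','s9.png');print([(a['score'],a['at']) for a in optics.place_of('plunger_top',p)[:2]])
cv2.imwrite('pics/d4.png',cv2.resize(p['frame'][150:250,380:480],None,fx=6,fy=6,interpolation=2))
for i in ('wand','jar','flacon','tape','tin'): print(i,[(a['score'],a['at']) for a in optics.place_of(i,p)[:2]])
print(env.sense()['wrist_force'],env.sense()['ee_pos'])
E
```

```text
t: 25.82
ee_pos: [514.2, 297.3, 152.1]
eef_rot: [[0.973, 0.233, 0.0], [0.233, -0.973, 0.0], [0.001, -0.0, -1.0]]
wrist_force: [1.2, -0.0, 7.9]
width: 0.4
t: 26.45
ee_pos: [514.2, 297.2, 152.1]
eef_rot: [[0.973, 0.233, 0.0], [0.233, -0.973, 0.0], [0.001, -0.0, -1.0]]
wrist_force: [0.9, 0.3, 8.4]
width: 0.6
t 26.5 ee [514.2 297.2 152. ] yaw 13.5 tilt [ 0.  0. -1.] shift [ -0.2   0.2 -24. ] w 0.5 F [0.7 0.8 7.2]
[(0.66, [516.7, 299.1, 178.0])]
[(0.64, [511.5, 298.5, 173.1])]
wand [(0.63, [640.2, 21.9, 24.6]), (0.56, [298.8, 220.9, 19.5])]
jar [(0.59, [421.3, 54.0, 0.2])]
flacon [(0.85, [425.1, -55.1, -1.5])]
tape [(0.97, [722.9, 248.3, 1.0]), (0.69, [421.3, 53.0, -1.5])]
tin [(0.83, [713.7, -242.3, -0.2]), (0.59, [721.0, 246.6, 2.9])]
[1.02103229 1.28628558 8.62069462] [514.18821866 297.22415707 152.04515939]
```

View pics/d3.png

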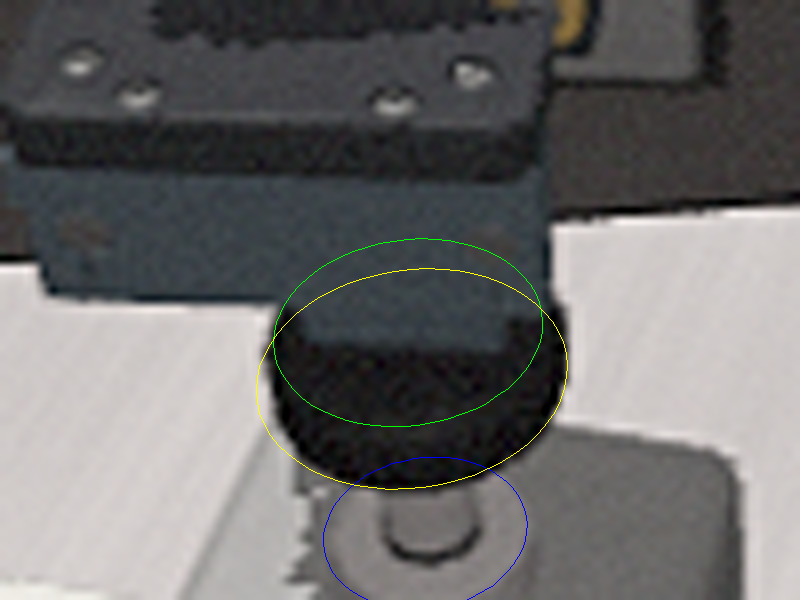

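View pics/d4.png

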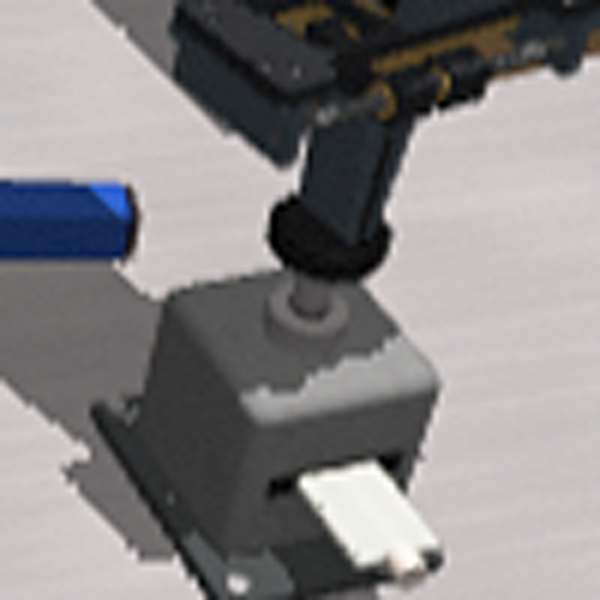

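View pics/s9.png

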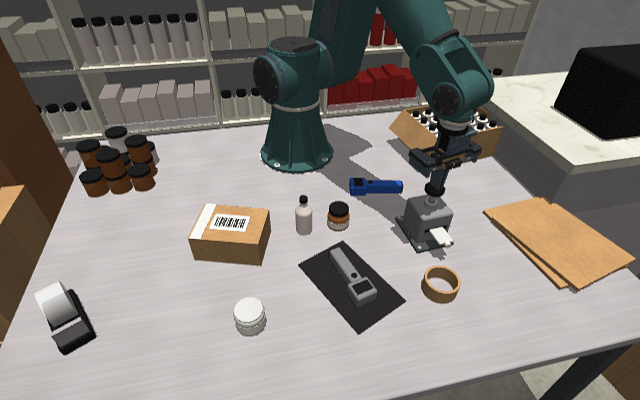

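```bash
python3 -m inch '[{"x":0,"y":0,"z":1,"wx":0,"wy":0,"wz":0},{"x":0,"y":0,"z":0,"wx":0,"wy":0,"wz":0},{"x":0,"y":0,"z":0,"wx":0,"wy":0,"wz":0},{"x":0,"y":0,"z":0,"wx":0,"wy":0,"wz":0},{"x":0,"y":0,"z":0,"wx":0,"wy":0,"wz":0}]' 0
python3 -m inch '[{"x":0,"y":0,"z":0,"wx":0,"wy":0,"wz":0},{"x":0,"y":0,"z":0,"wx":0,"wy":0,"wz":0},{"x":0,"y":0,"z":0,"wx":0,"wy":0,"wz":0},{"x":0,"y":0,"z":0,"wx":0,"wy":0,"wz":0},{"x":0,"y":0,"z":0,"wx":0,"wy":0,"wz":0}]' 0
python3 -c "
from h import *
s=env.sense();print(s['wrist_force'],s['ee_pos']);env.sign_off()"
```

```text
t: 27.52
ee_pos: [514.2, 297.2, 151.2]
eef_rot: [[0.973, 0.233, 0.0], [0.233, -0.973, 0.0], [0.001, -0.0, -1.0]]
wrist_force: [-0.6, 0.2, 9.9]
width: 0.6
t: 28.15
ee_pos: [514.2, 297.2, 151.1]
eef_rot: [[0.973, 0.233, 0.0], [0.233, -0.973, 0.0], [0.001, -0.0, -1.0]]
wrist_force: [0.5, 1.0, 9.1]
width: 0.4
[0.51148073 1.03348695 9.12067617] [514.19298127 297.23720767 151.14636867]
the job is handed in; nothing more can be done
```

I did all three steps and handed the job in at 28 s; sign-off gives no verdict, so success rests on my own checks.

- **Wand at the label:** I held it level and still for about 2.5 s, about 7 cm above the middle of the label. The window slot ran along the label's long side to within about 4°. The wand stayed clear of the carton.
- **Wand back on the mat:** I set it down under contact and let go. Two cameras then placed its centre within about 2 mm of where it started, and a third within about 4 mm.
- **Plunger:** I left the closed fingers pressing it in the third detent with about 9–10 N. The force and the uppermost ring level with the collar's top both put the travel at about 47–48 mm.
- **Bystanders:** the last look found the jar, bottle, tape roll and tin within about 6 mm of their first readings, which is about the networks' error.

**What disagreed:**
- **Fingertip height:** with the gripper closed, the fingertips ended about 23 mm above the reported TCP. I therefore set the plunger depth from the pictures and the force, not from the TCP height.
- **Head height:** the networks' readings of the plunger head just before the last millimetre scattered, at 178 and 173 mm against the expected 177.

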